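# Pack and wedge a sharpening stone into its bench

## Robot

A 6-joint arm with a two-finger parallel gripper is mounted at the origin on a cart in front of the work surface, level with it; the furniture and walls round the work are solid. World frame = base frame: x ahead of the robot, y to its left, z up, the work surface at z = 0. Lengths are in m, angles in degrees, forces in N, time in s.
With the tool pointing down it reaches from about 0.25 to 0.725 m from the base axis. Payload 9.7 kg.
Tool frame: the origin (TCP) lies at the centre of the arm's flange, where the gripper is bolted on; the fingertips stand 173 mm ahead of it and the grasp point (between the pads) lies 155 mm ahead of it; z points along the fingers, y is the line along which they close (so a half turn about z gives the same grasp; the last joint's range is limited). The gripper opens to 85 mm and grips with 20 to 120 N. Pads are 22 mm wide; open, the fingers measure 114 mm over their backs; the gripper's body (76 mm by 85 mm) begins 54 mm behind the grasp point. The pads swing forward as they close: fully open they stand 13 mm farther back than shut.
Start: joints at [-64.229, 4.979, 10.078, 95.1, 0, 90], TCP at [0.239, -0.495, 0.405] pointing down, gripper open.
Joint ranges: [-179.16, 179.16], [-48.56, 103.87], [-65.8, 70.77], [-126.05, 130.52], [-82.76, 87.17], [-180, 180]. Speed limits (degrees/s): [127.2, 127.2, 147.25, 180, 180, 180].

## Interface

Orientations are given as [roll, pitch, yaw] about the fixed x, y, z axes, in that order (R = Rz(yaw) Ry(pitch) Rx(roll)).
In Python, from workcell import monitor, camera, get_calibration, bot gives the robot as it stands.
- The arm moves only by the tool carry_out, never from a script. Its argument "targets" is text: rows parted by semicolons, each of 7 numbers parted by spaces: the shift along the tool's x, y, z in units of 0.04 m (1.0 is 0.04 m), then the turn, a rotation vector about the tool's x, y, z in units of 0.1 rad (1.0 is 0.1 rad), then the opening, from -1 (shut) to 1 (fully open), so that 0 is half open. A call has exactly 8 rows; each row shifts and turns the commanded pose from where the row before left it, along the tool's axes as they then stand; what a row does not reach is not made up. A row lasts 1/12 s, in which the tool goes at most 41.7 mm and 7.16 degrees, less where a joint would pass 70% of its speed; a pose out of reach is approached as far as the arm can. A call with a number of a shift or a turn outside -1 to 1 is refused whole. A call with a gripper value outside its range is refused whole. The fingers move at their own pace and stop on an object; "newtons" is the grip in N (left out, the last holds). Time passes only in rows, so rows that do not move let the fingers close, or fill a call up. It gives the time, the measured TCP pose, the force, the opening and the grip force at its end, in the units of the state.
- monitor.get_obs(): the state, without advancing time (a new reading comes with each control period).
- camera(name): name is "scene" or "top" or "wrist"; returns the picture (384x512x3 uint8, red, green, blue); there is no depth.
- get_calibration(name): a dict with "fx", "fy", "cx", "cy" (pixels), "view" (4x4, takes a point from world to camera coordinates). Camera axes: x right, y down, z forward; pixel columns grow to the right and rows downward; lengths in m; the calibration is good to about 2 mm. The wrist camera is an equidistant fisheye: a pixel r from the principal point sees the ray r / f radians off the axis. A picture is of the moment at which its call begins: read the wrist's pose just before it. get_calibration takes no time and is no camera call; for the wrist camera it gives the pose at the moment of the call.
- bot.job_done(): hands the job in; it is judged then, once.
The state is a dict: "time": time; "q": joint angles; "qd": joint speeds; "joint_efforts": joint torques, N m; "ee_pos": TCP position; "tcp_rot": TCP orientation; "wrist_force": force on the tool from outside, world axes, zero at the start; "torque": the same for the moment, N m; "opening": finger opening in m; "grasp_force": force on a finger pad.
Only numpy, scipy, OpenCV 4.12 (cv2) and the standard library are available. Lean on these libraries where they do the work, as an engineer would, in place of code of your own. Each camera call takes 0.05 s, during which the arm holds its last target. There are 200 camera calls.

## Task

The sharpening stone lies loose in its wooden bench because the end stop was screwed on for a longer one. Stand packing slips from the rack upright in the gap between the stone's free end and the sloped cleat, as many as it takes, then push the wedge straight down beside them, flat side to the slips and slope to the cleat, until it jams short of the board and the stone is pressed tight against the end stop. Finish while still gripping the wedge and pressing it down, so that I can knock it home; leave spare slips in the rack and do not disturb the bowl and the peeler.

Things in the scene. Friction and masses are not known exactly. Their poses are not given: they have to be found in the camera images.
- bench: Wooden stone bench, a board 74 x 228 x 18 mm on rubber feet, standing firm on the hob. Origin: centre of the underside of the feet; the board's top is 24 mm above it. y runs along the board from the cleat (-y end) to the end stop (+y end), x across, z up. It is turned by up to 0.3 rad.
- cleat: Wedge cleat fixed on the bench's -y end, 46 mm wide (x), 26 mm high. Its face towards the stone leans away from it: 1 mm towards -y for every 2 mm of height, so the gap is wider at the top. Origin: middle of the foot of that sloped face, on the board's top, 76 mm to -y of the bench's origin; axes as the bench's.
- stop: End stop, a bar 60 x 16 x 18 mm screwed across the board near its +y end (where along the board varies by 10 mm; it never moves). Origin: centre of its underside, on the board's top; its face towards the stone is 8 mm to -y. Axes as the bench's.
- stone: Sharpening stone, 46 (x) x 150 (y) x 28 (z) mm, 0.42 kg, grey and brick-red, up to 3 mm short of the end stop; slides along the board when pushed with 2 to 6 N. Origin: centre of its underside. Against the stop it leaves a gap of 8 to 18.5 mm at the board between its -y end and the cleat's foot: one slip up to about 13 mm, two above.
- rack: Ribbed wooden rack, 44 x 114 x 24 mm, firm on the hob. Origin: centre of its underside. Four grooves along x, their floor 12.5 mm above the origin; the three slips and, at the +y end, the wedge stand in them 24 mm and more apart along y, and overhang the rack at both ends of x.
- slip_1: Packing slip 1 of 3, all alike: an upright wooden plate 60 (x) x 6 (y, thickness) x 26 (z) mm, 12 g, its upper 10 mm tapering to 50 mm as a lead for the fingers, in a 9 mm groove of the rack. Origin: centre of its underside. Grip across its lower 60 mm: its ends overhang the rack, and in the gap stone and cleat by 7 mm a side, so fingers pass beside both.
- slip_2: Packing slip 2 of 3, all alike: an upright wooden plate 60 (x) x 6 (y, thickness) x 26 (z) mm, 12 g, its upper 10 mm tapering to 50 mm as a lead for the fingers, in a 9 mm groove of the rack. Origin: centre of its underside. Grip across its lower 60 mm: its ends overhang the rack, and in the gap stone and cleat by 7 mm a side, so fingers pass beside both.
- slip_3: Packing slip 3 of 3, all alike: an upright wooden plate 60 (x) x 6 (y, thickness) x 26 (z) mm, 12 g, its upper 10 mm tapering to 50 mm as a lead for the fingers, in a 9 mm groove of the rack. Origin: centre of its underside. Grip across its lower 60 mm: its ends overhang the rack, and in the gap stone and cleat by 7 mm a side, so fingers pass beside both.
- wedge: Wooden wedge, 66 (x) x 34 (z) mm, 30 g. Origin: centre of the underside of its toe, 9 mm thick. Flat upright face 4.5 mm to +y; the other face slopes out to -y by 1 mm per 2 mm of height, to 17.5 mm at 26 mm, upright above. May lean slightly in the rack. Grip it across the 66 mm, beside cleat and stone. Jams with its toe about 2 to 17 mm up; with too few slips it drops to the board, loose.
- scissors: Kitchen scissors, 206 x 84 x 11 mm, lying flat behind the work, fixed in place; a bystander. Origin: centre of its underside.
- water_bowl: Rice bowl, 116 mm across, 52 mm high, behind the work; a bystander. Origin: centre of its underside.
- peeler: Peeler, 170 x 25 x 18 mm, lying at the front edge of the hob; a bystander. Origin: centre of its underside.
Things that resemble listed ones, but are neither listed nor needed, are in the scene too. What is shaped like the wedge but green is not meant.

How it is judged (in metres and radians):
On the way:
1. a packing slip stands upright in the gap between stone and cleat and has been let go ((((x of slip_1 in the frame of cleat between -0.012 and 0.012 m and y of slip_1 in the frame of cleat between 0 and 0.022 m and z of slip_1 in the frame of cleat between -0.003 and 0.006 m and angle between slip_1's own z axis and vertical below 0.25 rad) and contact force between the fingers and slip_1 below 0.1 N) or ((x of slip_2 in the frame of cleat between -0.012 and 0.012 m and y of slip_2 in the frame of cleat between 0 and 0.022 m and z of slip_2 in the frame of cleat between -0.003 and 0.006 m and angle between slip_2's own z axis and vertical below 0.25 rad) and contact force between the fingers and slip_2 below 0.1 N) or ((x of slip_3 in the frame of cleat between -0.012 and 0.012 m and y of slip_3 in the frame of cleat between 0 and 0.022 m and z of slip_3 in the frame of cleat between -0.003 and 0.006 m and angle between slip_3's own z axis and vertical below 0.25 rad) and contact force between the fingers and slip_3 below 0.1 N))), for 0.2 s.
At the end, for the whole second after the job is handed in: Wedge upright (0.15 rad), within 12 mm of the cleat's middle, toe 0.8 to 19 mm above the board, pressing the cleat > 3 N and held by the fingers > 3 N; stone flat, straight, pressing the stop > 1 N; one or more slips stand in the gap, within 12 mm of its middle, the rest within 10 mm of their start (((x of slip_1 in the frame of cleat between -0.012 and 0.012 m and y of slip_1 in the frame of cleat between 0 and 0.022 m and z of slip_1 in the frame of cleat between -0.003 and 0.006 m and angle between slip_1's own z axis and vertical below 0.25 rad) or distance of slip_1 from where it was at the start of the episode below 0.01 m) and ((x of slip_2 in the frame of cleat between -0.012 and 0.012 m and y of slip_2 in the frame of cleat between 0 and 0.022 m and z of slip_2 in the frame of cleat between -0.003 and 0.006 m and angle between slip_2's own z axis and vertical below 0.25 rad) or distance of slip_2 from where it was at the start of the episode below 0.01 m) and ((x of slip_3 in the frame of cleat between -0.012 and 0.012 m and y of slip_3 in the frame of cleat between 0 and 0.022 m and z of slip_3 in the frame of cleat between -0.003 and 0.006 m and angle between slip_3's own z axis and vertical below 0.25 rad) or distance of slip_3 from where it was at the start of the episode below 0.01 m) and ((x of slip_1 in the frame of cleat between -0.012 and 0.012 m and y of slip_1 in the frame of cleat between 0 and 0.022 m and z of slip_1 in the frame of cleat between -0.003 and 0.006 m and angle between slip_1's own z axis and vertical below 0.25 rad) or (x of slip_2 in the frame of cleat between -0.012 and 0.012 m and y of slip_2 in the frame of cleat between 0 and 0.022 m and z of slip_2 in the frame of cleat between -0.003 and 0.006 m and angle between slip_2's own z axis and vertical below 0.25 rad) or (x of slip_3 in the frame of cleat between -0.012 and 0.012 m and y of slip_3 in the frame of cleat between 0 and 0.022 m and z of slip_3 in the frame of cleat between -0.003 and 0.006 m and angle between slip_3's own z axis and vertical below 0.25 rad)) and x of wedge in the frame of cleat between -0.012 and 0.012 m and y of wedge in the frame of cleat between -0.008 and 0.01 m and z of wedge in the frame of cleat between 0.0008 and 0.019 m and angle between wedge's own z axis and vertical below 0.15 rad and contact force between wedge and cleat above 3 N and contact force between stone and stop above 1 N and contact force between the fingers and wedge above 3 N and contact force between the fingers and stone below 0.5 N and angle between stone's own z axis and vertical below 0.04 rad and x of stone in the frame of stop between -0.008 and 0.008 m and angle between the y axis of stone and the y axis of stop, either way round below 0.06 rad); the arm keeps its last pose, push and grip.
It fails at once if the rice bowl moved more than 25 mm (distance of water_bowl from where it was at the start of the episode above 0.025 m).
It fails at once if the peeler moved more than 25 mm (distance of peeler from where it was at the start of the episode above 0.025 m).
It fails at once if the stone is lifted or tipped (angle between stone's own z axis and vertical above 0.2 rad).
It also fails if it takes over 54 s, if anything falls off the work surface, if the arm or the gripper's body presses on something with over 40 N, if the wrist force passes 120 N, or if a joint passes its speed limit or range.

## Working session

There is one attempt and no reset: what is moved stays moved. The work goes in short steps, Python scripts to look and compute and a tool call to move; the robot and the scene stay as the last step left them, time stands still between calls to the robot, and variables do not carry over. Pictures are saved under pics/ and viewed, at most 10 in all, crops included, and the job is handed in when it is done.

Besides the shell and the picture viewer there is one more tool, called after "Request:" in YAML: its name, and indented under it one key for each argument. carry_out: Moves the arm, as the interface text tells. Shifts and turns lie within -1 to 1; 1 stands for 0.04 m of shift or 0.1 rad of turn. Its arguments: {"type":"object","properties":{"targets":{"type":"string"},"newtons":{"type":"number"}},"required":["targets"]}

```bash
mkdir -p pics; cat > h.py <<'E'
import numpy as np, cv2
from workcell import monitor, camera, get_calibration, bot
def snap(n,f):
    c=get_calibration(n); im=camera(n); cv2.imwrite(f'pics/{f}.png',im[:,:,::-1]); np.save(f'pics/{f}.npy',im); np.save(f'pics/{f}_cal.npy',c,allow_pickle=True); return im,c
def ray(c,u,v,fish=False):
    V=np.array(c['view']); R=V[:3,:3]; o=-R.T@V[:3,3]
    x=(u-c['cx'])/c['fx']; y=(v-c['cy'])/c['fy']
    if fish:
        r=np.hypot(x,y); d=np.array([x/r*np.sin(r),y/r*np.sin(r),np.cos(r)]) if r>1e-9 else np.array([0,0,1.])
    else: d=np.array([x,y,1.])
    return o,R.T@d
def onz(c,u,v,z,fish=False):
    o,d=ray(c,u,v,fish); return o+d*(z-o[2])/d[2]
def proj(c,p,fish=False):
    V=np.array(c['view']); q=V[:3,:3]@np.array(p)+V[:3,3]
    if fish:
        h=np.hypot(q[0],q[1]); t=np.arctan2(h,q[2])/max(h,1e-12); return c['cx']+c['fx']*q[0]*t, c['cy']+c['fy']*q[1]*t
    return c['cx']+c['fx']*q[0]/q[2], c['cy']+c['fy']*q[1]/q[2]
E
python3 - <<'E'
from h import *
for n in ['top','scene']:
    im,c=snap(n,n+'0'); print(n,c['fx'],c['cx'],c['cy'],np.round(c['view'],3).tolist())
    for q in [(100,100),(400,100),(250,300)]: print(q,onz(c,*q,0.02).round(3))
t=cv2.imread('pics/top0.png'); s=cv2.imread('pics/scene0.png')
cv2.imwrite('pics/t0b.png',cv2.resize(t,(800,600),interpolation=cv2.INTER_CUBIC))
print(monitor.get_obs())
E
```

```text
top 482.363997855754 250.8458287453025 190.5682070074115 [[0.029, -0.999, -0.039, 0.006], [-0.994, -0.024, -0.104, 0.538], [0.103, 0.041, -0.994, 0.884], [0.0, 0.0, 0.0, 1.0]]
(100, 100) [0.71  0.323 0.02 ]
(400, 100) [ 0.72  -0.261  0.02 ]
(250, 300) [0.334 0.017 0.02 ]
scene 407.2747455942874 260.0387988132186 188.3338190560307 [[-0.558, -0.829, 0.02, 0.292], [-0.634, 0.411, -0.655, 0.35], [0.535, -0.379, -0.755, 0.702], [0.0, 0.0, 0.0, 1.0]]
(100, 100) [1.063 0.196 0.02 ]
(400, 100) [ 0.591 -0.547  0.02 ]
(250, 300) [0.303 0.171 0.02 ]
{'time': 0.1, 'q': array([-6.42281800e+01,  5.00827564e+00,  1.00383990e+01,  9.50987289e+01,
        8.41647531e-04,  9.00007644e+01]), 'qd': array([-0.00812499,  0.05847768,  0.10110642, -0.02492086, -0.08442739,
        0.01366858]), 'joint_efforts': array([-4.17349693e-04, -5.21561587e+01,  4.65653980e+01,  1.60639366e-02,
        1.98984701e-06, -1.56647133e-06]), 'ee_pos': array([ 0.23913714, -0.4952967 ,  0.40404537]), 'tcp_rot': array([-1.79931394e+02, -8.40731699e-04,  2.57710547e+01]), 'wrist_force': array([ 0.55163908, -0.55669482, -0.01774556]), 'torque': array([-0.03487164, -0.00997148,  0.01700527]), 'grasp_force': 0.0, 'opening': 0.08541087867403281}
```

View pics/t0b.png

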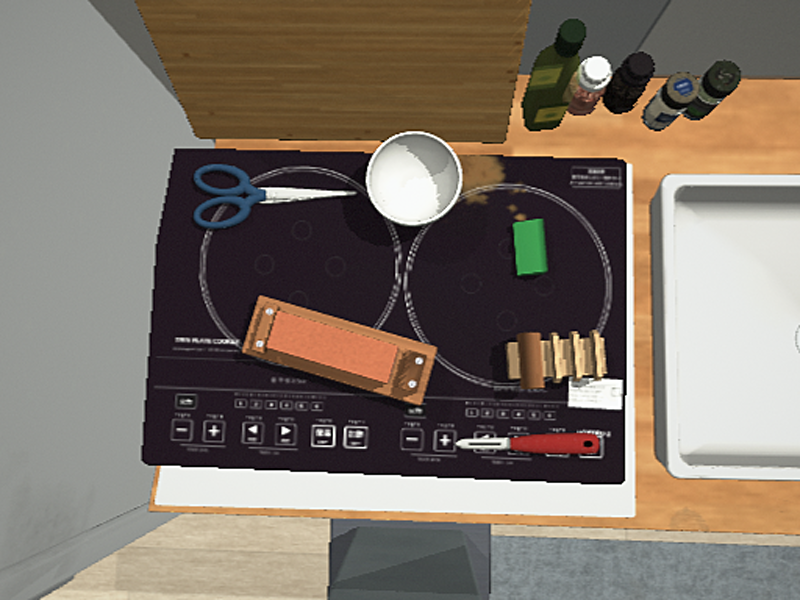

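View pics/scene0.png

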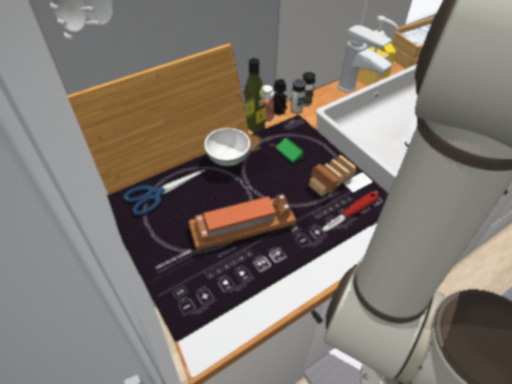

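The top view shows the bench with its cleat at the right, about (412,373) in the 800 px picture, and its stop at the left, about (263,325). The rack has the brown wedge at (530,360) and slips at x≈558, 578 and 598. The green decoy is at (530,247). The scene view agrees.

```bash
python3 - <<'E'
from h import *
c=get_calibration('top'); k=.64
P=lambda u,v,z:onz(c,u*k,v*k,z)[:2].round(4)
print('bench corners',[P(*q,.024).tolist() for q in [(262,297),(437,345),(418,404),(243,352)]])
print('stone',[P(*q,.052).tolist() for q in [(280,308),(402,340),(390,375),(268,348)]])
for n,a,b,z in [('wedge',(530,332),(530,388),.0465),('s1',(555,334),(562,382),.0385),('s2',(575,332),(580,380),.0385),('s3',(598,332),(603,377),.0385)]:
    A,B=P(*a,z),P(*b,z); d=A-B; print(n,(A+B)/2,np.linalg.norm(d),np.degrees(np.arctan2(d[1],d[0])))
print(P(530,247,.03))
E
```

```text
bench corners [[0.5351, 0.1798], [0.4822, -0.0352], [0.4112, -0.0141], [0.4674, 0.1999]]
stone [[0.5198, 0.1517], [0.4858, 0.0063], [0.4447, 0.0192], [0.4722, 0.1638]]
wedge [ 0.46685 -0.14345] 0.06510376333208395 0.6160599083992357
s1 [ 0.47035 -0.17785] 0.05674028551214735 8.615648184164122
s2 [ 0.47325 -0.2    ] 0.0564199432824954 6.104684876928891
s3 [ 0.47575 -0.2267 ] 0.052819409311350686 6.304254611057577
[ 0.6031 -0.1445]
```

```bash
cat > plan.py <<'E'
import sys
from h import *
# usage: plan.py x y z yaw rows grip  (one straight move; numbers for carry_out)
x,y,z,yaw,n,g=map(float,sys.argv[1:7]); n=int(n)
o=monitor.get_obs(); p=np.array(o['ee_pos']); y0=o['tcp_rot'][2]
d=(np.array([x,y,z])-p)/n; dy=((yaw-y0+180)%360-180)/n
rows=[]
for i in range(n):
    a=np.radians(y0+dy*i)
    rows.append("%.3f %.3f %.3f 0 0 %.3f %g"%((d[0]*np.cos(a)+d[1]*np.sin(a))/.04,(d[0]*np.sin(a)-d[1]*np.cos(a))/.04,-d[2]/.04,-np.radians(dy)/.1,g))
for i in range(0,n,8): print(';'.join(rows[i:i+8]))
print(p.round(4),o['tcp_rot'].round(2),o['wrist_force'].round(1),round(o['time'],2),round(o['opening'],4),round(o['grasp_force'],1))
E
python3 plan.py 0.472 -0.19 0.33 96 16 1
```

```text
0.535 -0.271 0.116 0 0 -0.766 1;0.554 -0.230 0.116 0 0 -0.766 1;0.570 -0.187 0.116 0 0 -0.766 1;0.583 -0.142 0.116 0 0 -0.766 1;0.592 -0.097 0.116 0 0 -0.766 1;0.598 -0.052 0.116 0 0 -0.766 1;0.600 -0.006 0.116 0 0 -0.766 1;0.599 0.040 0.116 0 0 -0.766 1
0.594 0.086 0.116 0 0 -0.766 1;0.585 0.131 0.116 0 0 -0.766 1;0.574 0.175 0.116 0 0 -0.766 1;0.559 0.219 0.116 0 0 -0.766 1;0.540 0.261 0.116 0 0 -0.766 1;0.519 0.301 0.116 0 0 -0.766 1;0.494 0.340 0.116 0 0 -0.766 1;0.467 0.377 0.116 0 0 -0.766 1
[ 0.2391 -0.4953  0.404 ] [-179.93   -0.     25.77] [ 0.6 -0.6 -0. ] 0.1 0.0854 0.0
```

Request:
carry_out:
  targets: "0.535 -0.27 0.116 0 0 -0.766 1;0.555 -0.23 0.116 0 0 -0.766 1;0.57 -0.187 0.116 0 0 -0.766 1;0.583 -0.142 0.116 0 0 -0.766 1;0.592 -0.097 0.116 0 0 -0.766 1;0.598 -0.052 0.116 0 0 -0.766 1;0.6 -0.006 0.116 0 0 -0.766 1;0.6 0.04 0.116 0 0 -0.766 1"

```text
time: 0.77
ee_pos: [0.3561, -0.3416, 0.367]
tcp_rot: [-180.0, -0.0, 61.1]
wrist_force: [0.6, -0.3, 1.7]
opening: 0.0854
grasp_force: 0.0
```

Request:
carry_out:
  targets: "0.594 0.086 0.116 0 0 -0.766 1;0.585 0.131 0.116 0 0 -0.766 1;0.574 0.175 0.116 0 0 -0.766 1;0.56 0.22 0.116 0 0 -0.766 1;0.54 0.26 0.116 0 0 -0.766 1;0.52 0.3 0.116 0 0 -0.766 1;0.494 0.34 0.116 0 0 -0.766 1;0.467 0.377 0.116 0 0 -0.766 1"

```text
time: 1.43
ee_pos: [0.4726, -0.1887, 0.3299]
tcp_rot: [-180.0, -0.0, 96.2]
wrist_force: [-0.3, -1.3, 0.5]
opening: 0.0853
grasp_force: 0.0
```

```bash
python3 - <<'E'
from h import *
o=monitor.get_obs(); print(o['ee_pos'],o['tcp_rot'],o['q'])
im,c=snap('wrist','w1'); print(c['fx'],c['cx'],c['cy'],np.round(c['view'],3).tolist())
cv2.imwrite('pics/w1b.png',cv2.resize(im[:,:,::-1],(800,600),interpolation=cv2.INTER_CUBIC))
E
```

```text
[ 0.47255488 -0.18873535  0.32991959] [-1.79975217e+02 -1.39184716e-02  9.62143877e+01] [-2.17715920e+01 -1.50637592e+00 -4.84066165e+00  8.66941302e+01
  6.61518337e-04  6.20140172e+01]
297.3186396354542 255.1672809466603 192.23793116007596 [[0.994, 0.109, -0.0, -0.449], [0.104, -0.946, 0.308, -0.242], [0.033, -0.306, -0.951, 0.236], [0.0, 0.0, 0.0, 1.0]]
```

View pics/w1b.png

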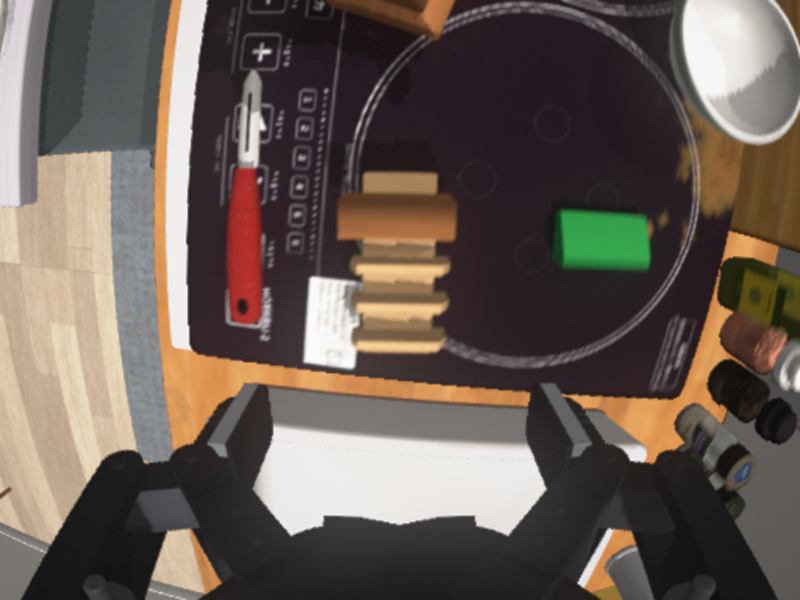

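The wrist view shows the wedge at (397,218) and the slips at about (400,265), (400,302) and (400,343) in the 800 px picture. I'll enlarge the rack.

```bash
python3 - <<'E'
import cv2
im=cv2.imread('pics/w1.png')[100:235,205:305]
cv2.imwrite('pics/w1c.png',cv2.resize(im,None,fx=4.4,fy=4.4,interpolation=cv2.INTER_CUBIC))
E
```

```text
(no output)
```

View pics/w1c.png

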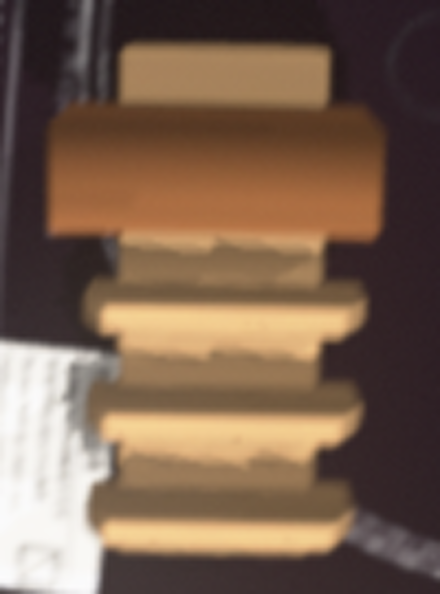

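The crop shows the wedge over x 48–382, y 105–238, flat face up (+y). The slip top faces are centred near (227,320), (223,428) and (219,535).

```bash
python3 - <<'E'
from h import *
c=np.load('pics/w1_cal.npy',allow_pickle=True).item()
P=lambda u,v,z:onz(c,205+u/4.4,100+v/4.4,z,True)[:2]
for n,a,b in [('s1',(105,340),(348,338)),('s2',(105,445),(341,445)),('s3',(100,553),(338,553))]:
    A,B=P(*a,.0385),P(*b,.0385); d=B-A; print(n,((A+B)/2).round(4),np.linalg.norm(d).round(4),np.degrees(np.arctan2(d[1],d[0])).round(2),'(centre of -y top edge)')
for n,a,b in [('s1 lower shoulder',(85,300),(368,298)),('s2',(90,405),(363,400)),('s3',(90,510),(357,508))]:
    A,B=P(*a,.0285),P(*b,.0285); d=B-A; print(n,((A+B)/2).round(4),np.linalg.norm(d).round(4))
A,B=P(48,237,.0465),P(382,240,.0465); d=B-A; print('wedge -y top edge',(A+B)/2,np.linalg.norm(d),np.degrees(np.arctan2(d[1],d[0])))
E
```

```text
s1 [ 0.4727 -0.1774] 0.0501 6.75 (centre of -y top edge)
s2 [ 0.4746 -0.2006] 0.05 6.25 (centre of -y top edge)
s3 [ 0.4764 -0.2256] 0.052 6.26 (centre of -y top edge)
s1 lower shoulder [ 0.4721 -0.1713] 0.0602
s2 [ 0.4746 -0.1943] 0.0594
s3 [ 0.4767 -0.2193] 0.0598
wedge -y top edge [ 0.46796614 -0.15515659] 0.06566202972986107 5.704377928585261
```

Request:
carry_out:
  targets: "0.06 0.005 0.35 0 0 0.01 0.65;0.06 0.005 0.35 0 0 0.01 0.65;0.06 0.005 0.35 0 0 0.01 0.65;0.06 0.005 0.35 0 0 0.01 0.65;0.06 0.005 0.35 0 0 0.01 0.65;0.06 0.005 0.35 0 0 0.01 0.65;0 0 0.15 0 0 0 0.65;0 0 0 0 0 0 0.65"
  newtons: 30

```text
time: 2.15
ee_pos: [0.4712, -0.1752, 0.2388]
tcp_rot: [-179.9, -0.1, 95.7]
wrist_force: [0.0, -0.0, -0.3]
opening: 0.0703
grasp_force: 0.0
```

```bash
python3 - <<'E'
from h import *
o=monitor.get_obs(); print(o['ee_pos'],o['tcp_rot'],o['opening'])
im,c=snap('wrist','w2')
# predict where fingertip inner edges would be for tip distances
from scipy.spatial.transform import Rotation as R
T=R.from_euler('xyz',o['tcp_rot'],degrees=True)
for L in (.155,.16,.165,.17,.175):
    for s in (-1,1):
        u,v=proj(c,o['ee_pos']+T.apply([0.011,s*o['opening']/2,L]),True); print(L,s,round(u*1.5625,1),round(v*1.5625,1))
cv2.imwrite('pics/w2b.png',cv2.resize(im[:,:,::-1],(800,600),interpolation=cv2.INTER_CUBIC))
E
```

```text
[ 0.47124729 -0.17521732  0.23881322] [-1.79851527e+02 -7.10920160e-02  9.56586103e+01] 0.07029617606087894
0.155 -1 284.2 391.9
0.155 1 511.0 392.1
0.16 -1 287.6 384.4
0.16 1 507.6 384.5
0.165 -1 290.8 377.2
0.165 1 504.4 377.4
0.17 -1 293.9 370.5
0.17 1 501.4 370.7
0.175 -1 296.8 364.1
0.175 1 498.6 364.3
```

View pics/w2b.png

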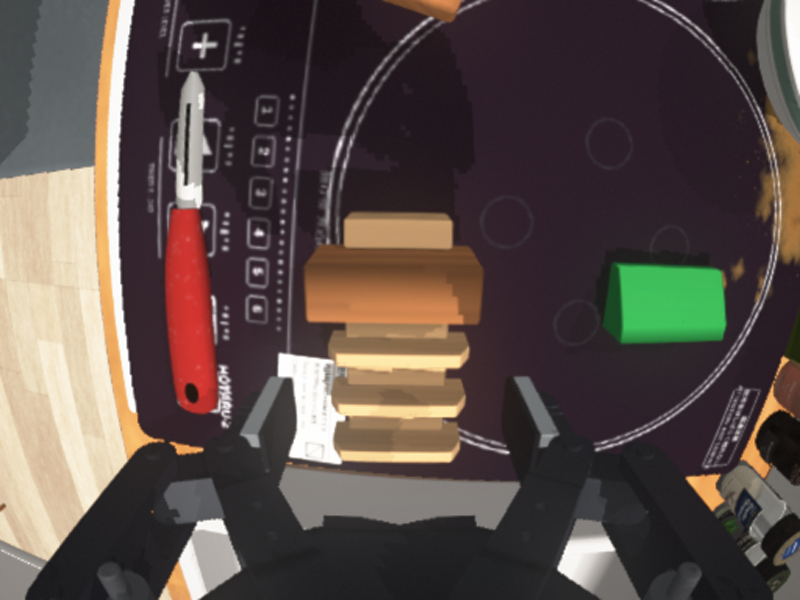

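Fingertips sit at (294,378) and (507,377), so they're about 165 mm ahead at 70 mm opening. Slip 1 is centred between them at x≈400. Descending to grip it.

Request:
carry_out:
  targets: "0.02 0.02 0.3 0 0 0 0.65;0 0 0.35 0 0 0 0.65;0 0 0.35 0 0 0 0.65;0 0 0.3 0 0 0 0.65;0 0 0.13 0 0 0 0.65;0 0 0 0 0 0 0.65;0 0 0 0 0 0 -1;0 0 0 0 0 0 -1"
  newtons: 40

```text
time: 2.87
ee_pos: [0.4728, -0.1747, 0.1843]
tcp_rot: [179.9, 0.0, 95.6]
wrist_force: [-0.1, 0.1, 0.2]
opening: 0.0582
grasp_force: 42.7
```

Request:
carry_out:
  targets: "0 0 0 0 0 0 -1;0 0 0 0 0 0 -1;0 0 -0.1 0 0 0 -1;0 0 -0.2 0 0 0 -1;0 0 -0.4 0 0 0 -1;0 0 -0.6 0 0 0 -1;0 0 -0.6 0 0 0 -1;0 0 -0.5 0 0 0 -1"

```text
time: 3.53
ee_pos: [0.4724, -0.1745, 0.2818]
tcp_rot: [179.9, 0.0, 95.6]
wrist_force: [0.6, -0.4, -0.4]
opening: 0.0584
grasp_force: 42.8
```

```bash
python3 - <<'E'
import cv2
E
# above the cleat guess: corner midpoint (0.4467,-0.0246), cleat foot 38mm along +y axis
python3 plan.py 0.46 0.03 0.30 76.2 8 -1
```

```text
0.640 0.024 -0.057 0 0 0.424 -1;0.640 -0.003 -0.057 0 0 0.424 -1;0.640 -0.030 -0.057 0 0 0.424 -1;0.638 -0.057 -0.057 0 0 0.424 -1;0.635 -0.084 -0.057 0 0 0.424 -1;0.631 -0.111 -0.057 0 0 0.424 -1;0.625 -0.138 -0.057 0 0 0.424 -1;0.619 -0.164 -0.057 0 0 0.424 -1
[ 0.4724 -0.1745  0.2818] [1.7993e+02 3.0000e-02 9.5650e+01] [ 0.6 -0.4 -0.4] 3.53 0.0584 42.8
```

Request:
carry_out:
  targets: "0.58 0.03 0 0 0 0.42 -1;0.58 0.01 0 0 0 0.42 -1;0.58 -0.02 0 0 0 0.42 -1;0.58 -0.05 0 0 0 0.42 -1;0.57 -0.07 0 0 0 0.42 -1;0.57 -0.1 0 0 0 0.42 -1;0.57 -0.12 0 0 0 0.43 -1;0.56 -0.15 0 0 0 0.43 -1"

```text
time: 4.2
ee_pos: [0.4623, 0.0118, 0.2802]
tcp_rot: [179.9, -0.0, 76.2]
wrist_force: [0.5, 0.2, -0.7]
opening: 0.0585
grasp_force: 42.8
```

```bash
python3 - <<'E'
from h import *
o=monitor.get_obs(); print(o['ee_pos'],o['tcp_rot'],o['opening'],o['grasp_force'])
im,c=snap('wrist','w3'); np.save('pics/w3_o.npy',o,allow_pickle=True)
cv2.imwrite('pics/w3b.png',cv2.resize(im[:,:,::-1],(800,600),interpolation=cv2.INTER_CUBIC))
E
```

```text
[0.46230524 0.01182871 0.28020957] [ 1.79946223e+02 -1.64584646e-02  7.61569033e+01] 0.05846340203320474 42.84522654488683
```

View pics/w3b.png

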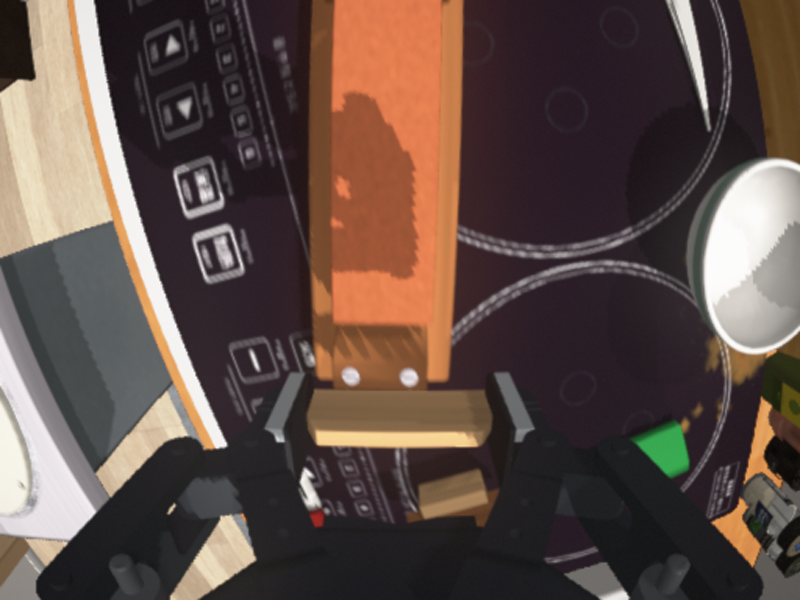

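The slip is held centred in the fingers at (400,420). The stone's free end is at v≈325 with the cleat behind it, and the gap itself is hidden. I'll look straight down on the stop end, then on the gap.

Request:
carry_out:
  targets: "0.25 0 0 0 0 0 -1;0.4 0 0 0 0 0 -1;0.4 0 0 0 0 0 -1;0.4 0 0 0 0 0 -1;0.3 0 0 0 0 0 -1;0 0 0 0 0 0 -1;0 0 0 0 0 0 -1;0 0 0 0 0 0 -1"

```text
time: 4.92
ee_pos: [0.4791, 0.0783, 0.2793]
tcp_rot: [-180.0, 0.0, 76.3]
wrist_force: [0.4, -0.1, 0.5]
opening: 0.0583
grasp_force: 42.8
```

```bash
python3 -c "
from h import *
print(monitor.get_obs()['ee_pos']);snap('wrist','w4')"
```

```text
[0.47910944 0.07832584 0.27931427]
```

Request:
carry_out:
  targets: "-0.3 0 0 0 0 0 -1;-0.6 0 0 0 0 0 -1;-0.7 0 0 0 0 0 -1;-0.7 0 0 0 0 0 -1;-0.7 0 0 0 0 0 -1;-0.5 0 0 0 0 0 -1;-0.25 0 0 0 0 0 -1;0 0 0 0 0 0 -1"

```text
time: 5.63
ee_pos: [0.4428, -0.0691, 0.2794]
tcp_rot: [180.0, 0.0, 76.1]
wrist_force: [0.0, 0.5, 1.1]
opening: 0.0584
grasp_force: 42.8
```

```bash
python3 - <<'E'
from h import *
print(monitor.get_obs()['ee_pos'])
im,c=snap('wrist','w5'); im4=np.load('pics/w4.npy'); c4=np.load('pics/w4_cal.npy',allow_pickle=True).item()
# nadir-ish crops around predicted stop face & cleat foot
ctr=np.array([.474,.0826]); yd=np.array([.239,.971])
a=proj(c4,[*(ctr+.078*yd),.05],True); b=proj(c,[*(ctr-.076*yd),.04],True); print(a,b)
out=[]
for I,(u,v) in ((im4,a),(im,b)):
    u0,v0=int(np.clip(u-50,0,412)),int(np.clip(v-38,0,308)); print(u0,v0)
    out.append(cv2.resize(I[v0:v0+75,u0:u0+100,::-1],(800,600),interpolation=cv2.INTER_CUBIC))
cv2.imwrite('pics/w45.png',cv2.resize(np.vstack([cv2.resize(x,(640,300)) if 0 else x[150:450] for x in out]),(800,600)))
for n,x in zip('ab',out): cv2.imwrite(f'pics/w45{n}.png',x)
E
```

```text
[ 0.44279684 -0.06912228  0.27940602]
(np.float64(246.85073684970715), np.float64(98.99420510130714)) (np.float64(246.7690500039795), np.float64(102.08675292470423))
196 60
196 64
```

View pics/w45.png

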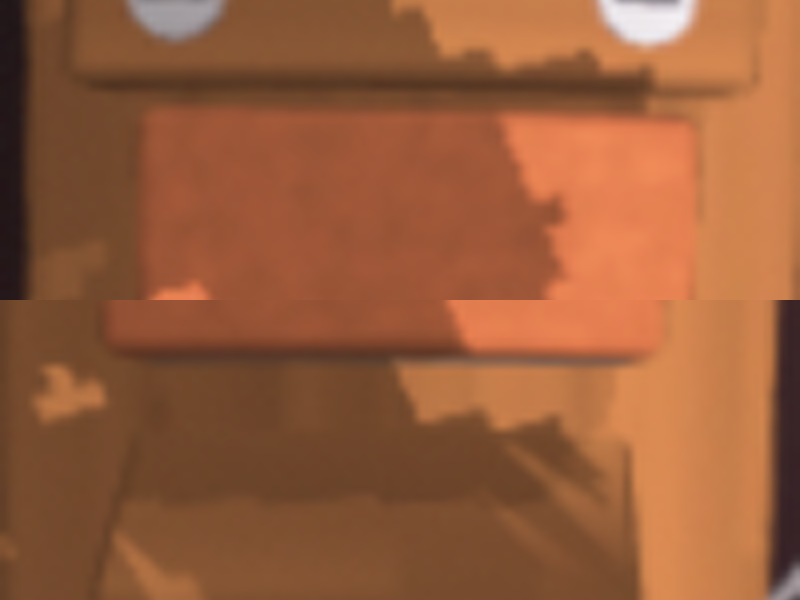

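The upper half shows the stop's front edge at rows 80–85 and the stone's +y end at rows 110–118. The lower half shows the stone's free end at row ≈351 and the cleat's foot running from (135,432) to (625,440).

```bash
python3 - <<'E'
from h import *
c4=np.load('pics/w4_cal.npy',allow_pickle=True).item(); c5=np.load('pics/w5_cal.npy',allow_pickle=True).item()
U=lambda x,y,z:onz(c4,196+x/8-.44,60+(150+y)/8-.44,z,True)[:2]
L=lambda x,y,z:onz(c5,196+x/8-.44,64+(150+y-300)/8-.44,z,True)[:2]
ds=U(755,87,.042)-U(75,83,.042); print('stop edge len',np.linalg.norm(ds),np.degrees(np.arctan2(ds[1],ds[0])))
st=(U(755,87,.042)+U(75,83,.042))/2
d1=U(697,117,.052)-U(145,109,.052); print('stone end len',np.linalg.norm(d1),np.degrees(np.arctan2(d1[1],d1[0]))); s1=(U(697,117,.052)+U(145,109,.052))/2
d2=L(662,354,.052)-L(105,350,.052); print('stone end2',np.linalg.norm(d2),np.degrees(np.arctan2(d2[1],d2[0]))); s2=(L(662,354,.052)+L(105,350,.052))/2
dc=L(627,439,.024)-L(134,434,.024); print('cleat foot len',np.linalg.norm(dc),np.degrees(np.arctan2(dc[1],dc[0]))); cf=(L(627,439,.024)+L(134,434,.024))/2
e=[L(775,400,.024),L(775,590,.024)]; e4=[U(25,30,.024),U(25,280,.024)]
print('stop',st,'stoneN',s1,'stoneS',s2,'foot',cf)
v=st-cf; a=np.arctan2(-v[0],v[1]); print('yaw from foot-stop',np.degrees(a), 'stone axis',np.degrees(np.arctan2(-(s1-s2)[0],(s1-s2)[1])),'stone len',np.linalg.norm(s1-s2))
yd=np.array([-np.sin(a),np.cos(a)]); print('total',v@yd,'standoff',(st-s1)@yd,'gap now',(s2-cf)@yd,'full gap',(st-cf)@yd-.15)
E
```

```text
stop edge len 0.05816528154520127 -14.368717031259516
stone end len 0.04487001667316922 -14.825439226115268
stone end2 0.045291840953802676 -14.812786471047017
cleat foot len 0.045927626276779085 -14.94491345395601
stop [0.49449512 0.16555818] stoneN [0.49458345 0.16261201] stoneS [0.45623679 0.01819083] foot [0.45321675 0.0116642 ]
yaw from foot-stop -15.014798674559607 stone axis -14.870040171073141 stone len 0.14942537763001296
total 0.1593338035768975 standoff 0.0028226979618583307 gap now 0.007086204895697226 full gap 0.009333803576897504
```

```bash
python3 - <<'E'
from h import *
from scipy.spatial.transform import Rotation as R
c=np.load('pics/w3_cal.npy',allow_pickle=True).item(); o=np.load('pics/w3_o.npy',allow_pickle=True).item()
T=R.from_euler('xyz',o['tcp_rot'],degrees=True); k=.64
for n,pts,L in [('bottom +y',[(310,390),(490,390)],.1718),('top +y',[(322,422),(480,422)],.1458),('top -y',[(316,447),(486,447)],.1458)]:
    for u,v in pts: 
        p=onz(c,u*k,v*k,o['ee_pos'][2]-L,True); print(n,T.inv().apply(p-o['ee_pos']).round(4))
im=cv2.imread('pics/w3.png')[235:300,170:340]; cv2.imwrite('pics/w3c.png',cv2.resize(im,None,fx=4.6,fy=4.6,interpolation=cv2.INTER_CUBIC))
E
```

```text
bottom +y [ 0.0026 -0.0312  0.1718]
bottom +y [0.0026 0.0315 0.1718]
top +y [ 0.0063 -0.0228  0.1458]
top +y [0.0063 0.0236 0.1458]
top -y [-0.003  -0.0254  0.1458]
top -y [-0.003   0.0262  0.1458]
```

View pics/w3c.png

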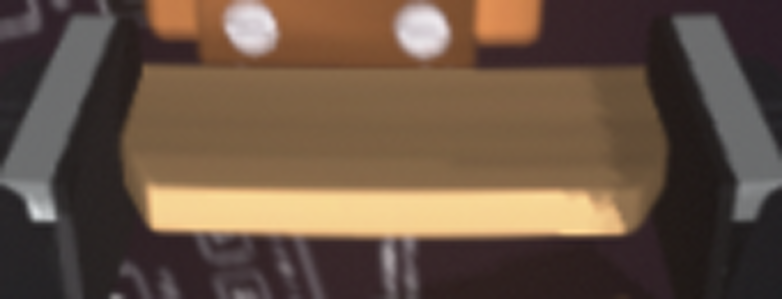

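The slip hangs upright and centred in the grip, spanning −3 to +3 mm along tool x. The stand-off is 2.8 mm and the full gap about 9.5 mm, so one slip is enough. Going above the gap.

```bash
python3 plan.py 0.4540 0.0149 0.232 75.1 7 -1
```

```text
0.297 -0.034 0.169 0 0 0.026 -1;0.297 -0.034 0.169 0 0 0.026 -1;0.297 -0.035 0.169 0 0 0.026 -1;0.297 -0.036 0.169 0 0 0.026 -1;0.297 -0.037 0.169 0 0 0.026 -1;0.296 -0.037 0.169 0 0 0.026 -1;0.296 -0.038 0.169 0 0 0.026 -1
[ 0.4432 -0.0681  0.2794] [ 1.7998e+02 -1.0000e-02  7.6130e+01] [ 0.3 -0.5  0.9] 5.68 0.0584 42.8
```

Request:
carry_out:
  targets: "0.3 -0.035 0.17 0 0 0.025 -1;0.3 -0.035 0.17 0 0 0.025 -1;0.3 -0.035 0.17 0 0 0.025 -1;0.3 -0.035 0.17 0 0 0.025 -1;0.3 -0.035 0.17 0 0 0.025 -1;0.3 -0.035 0.17 0 0 0.025 -1;0.28 -0.04 0.16 0 0 0.025 -1;0 0 0 0 0 0 -1"

```text
time: 6.35
ee_pos: [0.454, 0.0182, 0.2308]
tcp_rot: [-179.9, -0.0, 75.4]
wrist_force: [-0.8, 0.4, 0.5]
opening: 0.0586
grasp_force: 42.8
```

Request:
carry_out:
  targets: "0 0 0 0 0 0 -1;0 0 0 0 0 0 -1;0 0 0 0 0 0 -1;0 0 0 0 0 0 -1;0 0 0 0 0 0 -1;0 0 0 0 0 0 -1;0 0 0 0 0 0 -1;0 0 0 0 0 0 -1"

```text
time: 7.02
ee_pos: [0.4542, 0.016, 0.2321]
tcp_rot: [180.0, -0.0, 75.3]
wrist_force: [0.6, -0.8, -0.0]
opening: 0.0585
grasp_force: 42.8
```

```bash
python3 plan.py 0.4540 0.0149 0.1975 75.1 6 -1
```

```text
-0.005 0.000 0.144 0 0 0.005 -1;-0.005 0.000 0.144 0 0 0.005 -1;-0.005 0.000 0.144 0 0 0.005 -1;-0.005 0.000 0.144 0 0 0.005 -1;-0.005 0.000 0.144 0 0 0.005 -1;-0.005 0.000 0.144 0 0 0.005 -1
[0.4542 0.016  0.2321] [179.99  -0.    75.26] [ 0.6 -0.8 -0. ] 7.02 0.0585 42.8
```

Request:
carry_out:
  targets: "-0.04 0 0 0 0 0.03 -1;0 0 0.14 0 0 0 -1;0 0 0.14 0 0 0 -1;0 0 0.14 0 0 0 -1;0 0 0.14 0 0 0 -1;0 0 0.14 0 0 0 -1;0 0 0.05 0 0 0 -1;0 0 0 0 0 0 -1"

```text
time: 7.68
ee_pos: [0.4535, 0.0146, 0.2012]
tcp_rot: [-179.9, 0.0, 75.1]
wrist_force: [-0.6, 0.2, -0.2]
opening: 0.0586
grasp_force: 42.8
```

```bash
python3 plan.py 0.4540 0.0149 0.1955 75.1 6 -1; python3 - <<'E'
from h import *
im,c=snap('wrist','w6')
a=im[100:310,150:350,::-1]; cv2.imwrite('pics/w6c.png',cv2.resize(a,None,fx=2.85,fy=2.85,interpolation=cv2.INTER_CUBIC))
E
```

```text
0.002 0.002 0.024 0 0 0.000 -1;0.002 0.002 0.024 0 0 0.000 -1;0.002 0.002 0.024 0 0 0.000 -1;0.002 0.002 0.024 0 0 0.000 -1;0.002 0.002 0.024 0 0 0.000 -1;0.002 0.002 0.024 0 0 0.000 -1
[0.4535 0.0146 0.2012] [-1.7993e+02  2.0000e-02  7.5110e+01] [-0.6  0.2 -0.2] 7.68 0.0586 42.8
```

View pics/w6c.png

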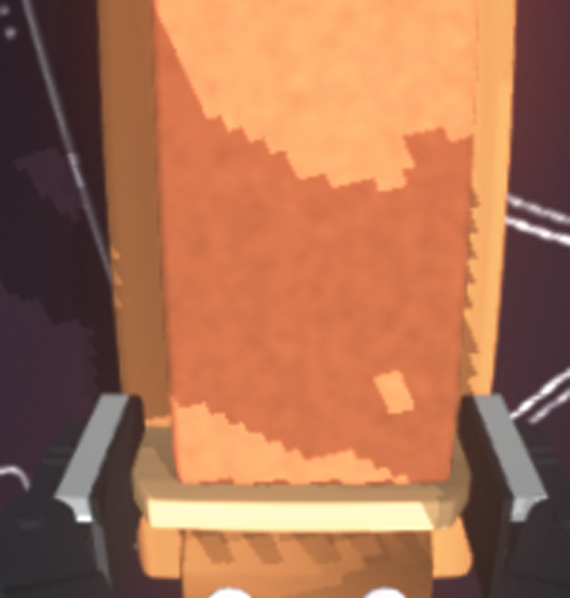

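The slip sits in the gap directly behind the stone's end, with no contact force. Lowering it onto the board.

Request:
carry_out:
  targets: "0.01 0 0.04 0 0 0 -1;0 0 0.04 0 0 0 -1;0 0 0.03 0 0 0 -1;0 0 0.02 0 0 0 -1;0 0 0.02 0 0 0 -1;0 0 0 0 0 0 -1;0 0 0 0 0 0 -1;0 0 0 0 0 0 -1"

```text
time: 8.4
ee_pos: [0.4539, 0.015, 0.196]
tcp_rot: [-180.0, 0.0, 75.1]
wrist_force: [0.3, -1.1, -1.5]
opening: 0.0585
grasp_force: 42.9
```

Request:
carry_out:
  targets: "0 0 0.02 0 0 0 -1;0 0 0.02 0 0 0 -1;0 0 0 0 0 0 -1;0 0 0 0 0 0 -1;0 0 0 0 0 0 -1;0 0 0 0 0 0 -1;0 0 0 0 0 0 -1;0 0 0 0 0 0 -1"

```text
time: 9.07
ee_pos: [0.4539, 0.015, 0.1953]
tcp_rot: [180.0, -0.0, 75.1]
wrist_force: [-3.4, -1.3, 8.9]
opening: 0.0581
grasp_force: 43.8
```

Request:
carry_out:
  targets: "0 0 -0.01 0 0 0 0.5;0 0 0 0 0 0 0.7;0 0 0 0 0 0 0.7;0 0 0 0 0 0 0.7;0 0 0 0 0 0 0.7;0 0 -0.2 0 0 0 0.75;0 0 -0.4 0 0 0 0.75;0 0 -0.6 0 0 0 0.75"

```text
time: 9.73
ee_pos: [0.4533, 0.015, 0.2422]
tcp_rot: [-179.8, 0.1, 75.1]
wrist_force: [0.9, -0.0, -0.4]
opening: 0.0751
grasp_force: 0.0
```

Request:
carry_out:
  targets: "0 0 -0.6 0 0 0 0.75;0 0 -0.5 0 0 0 0.75;-0.3 0 0 0 0 0 0.75;-0.5 0 0 0 0 0 0.75;-0.5 0 0 0 0 0 0.75;-0.5 0 0 0 0 0 0.75;-0.2 0 0 0 0 0 0.75;0 0 0 0 0 0 0.75"

```text
time: 10.4
ee_pos: [0.4331, -0.0634, 0.2874]
tcp_rot: [180.0, 0.0, 75.0]
wrist_force: [0.7, -0.7, 0.8]
opening: 0.0749
grasp_force: 0.0
```

```bash
python3 - <<'E'
from h import *
o=monitor.get_obs(); print(o['ee_pos'],o['wrist_force'])
im,c=snap('wrist','w7'); u,v=proj(c,[.4532,.0117,.05],True); print(u,v)
u0,v0=int(u-45),max(0,int(v-35)); print(u0,v0)
cv2.imwrite('pics/w7c.png',cv2.resize(im[v0:v0+75,u0:u0+100,::-1],(800,600),interpolation=cv2.INTER_CUBIC))
E
python3 plan.py 0.4662 -0.1478 0.26 95.7 16 0.75
```

```text
[ 0.43306258 -0.06339372  0.28735327] [ 0.70146734 -0.73021361  0.78743512]
255.54492296209477 103.66554107589162
210 68
-0.115 0.084 0.043 0 0 -0.226 0.75;-0.117 0.081 0.043 0 0 -0.226 0.75;-0.119 0.079 0.043 0 0 -0.226 0.75;-0.121 0.076 0.043 0 0 -0.226 0.75;-0.122 0.073 0.043 0 0 -0.226 0.75;-0.124 0.071 0.043 0 0 -0.226 0.75;-0.125 0.068 0.043 0 0 -0.226 0.75;-0.127 0.065 0.043 0 0 -0.226 0.75
-0.128 0.062 0.043 0 0 -0.226 0.75;-0.130 0.059 0.043 0 0 -0.226 0.75;-0.131 0.056 0.043 0 0 -0.226 0.75;-0.132 0.053 0.043 0 0 -0.226 0.75;-0.133 0.050 0.043 0 0 -0.226 0.75;-0.135 0.047 0.043 0 0 -0.226 0.75;-0.136 0.044 0.043 0 0 -0.226 0.75;-0.137 0.041 0.043 0 0 -0.226 0.75
[ 0.4333 -0.0627  0.2872] [ 1.7997e+02 -2.0000e-02  7.5010e+01] [ 0.6  0.7 -0.1] 10.45 0.0746 0.0
```

View pics/w7c.png

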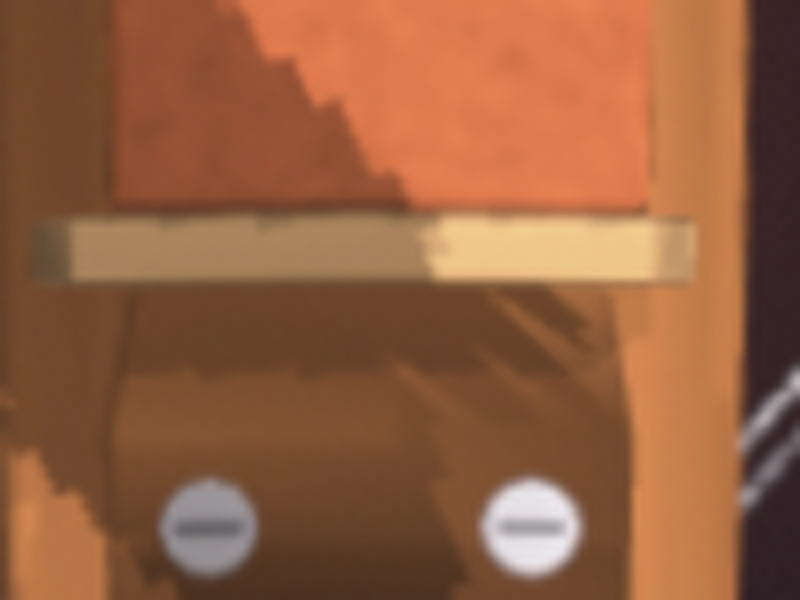

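The slip stands square between stone and cleat and has been let go; its top spans rows 215–283 in the crop. Next I'll check the wedge's lean from the earlier close image.

```bash
python3 - <<'E'
from h import *
im=np.load('pics/w2.npy').astype(int); c=np.load('pics/w2_cal.npy',allow_pickle=True).item()
prof=im[:,225:280].mean(1).round().astype(int)
for v in range(150,214): print(v,prof[v].tolist(),end='; ')
print()
for v in (156,158,178,180,182,184,186,206): print(v,onz(c,253,v,.024,True)[1].round(4),onz(c,253,v,.0465,True)[1].round(4))
c7=np.load('pics/w7_cal.npy',allow_pickle=True).item()
a=[onz(c7,210+u/8-.44,68+283/8-.44,.05,True)[:2] for u in (72,652)]; m=(a[0]+a[1])/2-np.array([.4532,.0117]); print('slip -y face from foot',m@np.array([.257,.966]),'x',m@np.array([.966,-.257]))
E
```

```text
150 [194, 153, 108]; 151 [195, 153, 108]; 152 [195, 153, 109]; 153 [195, 153, 108]; 154 [194, 153, 108]; 155 [194, 152, 107]; 156 [193, 151, 106]; 157 [189, 148, 104]; 158 [159, 124, 87]; 159 [114, 82, 54]; 160 [113, 75, 47]; 161 [119, 77, 48]; 162 [115, 75, 47]; 163 [110, 72, 45]; 164 [108, 71, 45]; 165 [112, 74, 46]; 166 [114, 75, 47]; 167 [112, 74, 45]; 168 [107, 70, 44]; 169 [101, 66, 42]; 170 [99, 65, 41]; 171 [100, 66, 42]; 172 [104, 68, 43]; 173 [107, 70, 45]; 174 [111, 73, 45]; 175 [115, 75, 47]; 176 [120, 78, 49]; 177 [126, 81, 50]; 178 [131, 85, 52]; 179 [136, 88, 55]; 180 [142, 91, 57]; 181 [146, 94, 58]; 182 [151, 98, 60]; 183 [157, 101, 62]; 184 [161, 104, 64]; 185 [166, 107, 65]; 186 [170, 110, 67]; 187 [175, 112, 68]; 188 [179, 115, 70]; 189 [183, 117, 71]; 190 [187, 120, 73]; 191 [191, 123, 75]; 192 [195, 126, 77]; 193 [199, 127, 78]; 194 [202, 129, 79]; 195 [205, 131, 80]; 196 [207, 133, 81]; 197 [207, 133, 81]; 198 [206, 132, 81]; 199 [205, 132, 80]; 200 [204, 132, 80]; 201 [206, 133, 81]; 202 [209, 134, 83]; 203 [213, 137, 84]; 204 [217, 139, 85]; 205 [219, 141, 86]; 206 [206, 137, 87]; 207 [169, 126, 87]; 208 [159, 124, 88]; 209 [161, 126, 89]; 210 [165, 129, 91]; 211 [169, 132, 94]; 212 [172, 135, 96]; 213 [176, 138, 98]; 
156 -0.13 -0.1256
158 -0.1312 -0.1268
178 -0.1442 -0.1381
180 -0.1455 -0.1393
182 -0.1469 -0.1405
184 -0.1482 -0.1416
186 -0.1495 -0.1428
206 -0.1632 -0.1548
slip -y face from foot 0.0008097357960569019 x -0.0005022140895984384
```

Request:
carry_out:
  targets: "-0.23 0.16 0.05 0 0 -0.45 0.75;-0.24 0.155 0.05 0 0 -0.45 0.75;-0.24 0.15 0.05 0 0 -0.45 0.75;-0.25 0.14 0.05 0 0 -0.45 0.75;-0.26 0.13 0.05 0 0 -0.45 0.75;-0.26 0.12 0.05 0 0 -0.45 0.75;-0.26 0.1 0.05 0 0 -0.45 0.75;-0.27 0.09 0.05 0 0 -0.45 0.75"

```text
time: 11.12
ee_pos: [0.4675, -0.1465, 0.2708]
tcp_rot: [180.0, -0.0, 95.9]
wrist_force: [-0.1, 0.1, -0.6]
opening: 0.0745
grasp_force: 0.0
```

```bash
python3 plan.py 0.4668 -0.1418 0.235 95.7 8 0.75
```

```text
0.015 -0.001 0.112 0 0 0.005 0.75;0.015 -0.001 0.112 0 0 0.005 0.75;0.015 -0.001 0.112 0 0 0.005 0.75;0.015 -0.001 0.112 0 0 0.005 0.75;0.015 -0.001 0.112 0 0 0.005 0.75;0.015 -0.001 0.112 0 0 0.005 0.75;0.015 -0.001 0.112 0 0 0.005 0.75;0.015 -0.001 0.112 0 0 0.005 0.75
[ 0.4675 -0.1465  0.2708] [ 1.800e+02 -2.000e-02  9.591e+01] [-0.1  0.1 -0.6] 11.12 0.0745 0.0
```

Request:
carry_out:
  targets: "0.06 -0.01 0.2 0 0 0 0.75;0.06 0 0.35 0 0 0.03 0.75;0 0 0.4 0 0 0 0.75;0 0 0.4 0 0 0 0.75;0 0 0.4 0 0 0 0.75;0 0 0.3 0 0 0 0.75;0 0 0.13 0 0 0 0.75;0 0 0 0 0 0 0.75"
  newtons: 80

```text
time: 11.78
ee_pos: [0.4656, -0.1415, 0.1824]
tcp_rot: [-179.9, -0.1, 95.6]
wrist_force: [-0.1, 1.1, 0.6]
opening: 0.0746
grasp_force: 0.0
```

Request:
carry_out:
  targets: "0 0 0 0 0 0 0.75;0 0 0 0 0 0 -1;0 0 0 0 0 0 -1;0 0 0 0 0 0 -1;0 0 0 0 0 0 -1;0 0 0 0 0 0 -1;0 0 0 0 0 0 -1;0 0 0 0 0 0 -1"

```text
time: 12.45
ee_pos: [0.4664, -0.1422, 0.185]
tcp_rot: [179.9, 0.0, 95.6]
wrist_force: [-0.5, 2.5, 6.2]
opening: 0.0649
grasp_force: 88.1
```

Request:
carry_out:
  targets: "0 0 -0.1 0 0 0 -1;0 0 -0.2 0 0 0 -1;0 0 -0.4 0 0 0 -1;0 0 -0.6 0 0 0 -1;0 0 -0.6 0 0 0 -1;0 0 -0.4 0 0 0 -1;0 0 -0.1 0 0 0 -1;0 0 0 0 0 0 -1"

```text
time: 13.12
ee_pos: [0.4663, -0.1424, 0.2812]
tcp_rot: [179.9, 0.1, 95.6]
wrist_force: [0.0, -0.6, -0.8]
opening: 0.0648
grasp_force: 88.0
```

```bash
python3 - <<'E'
from h import *
from scipy.spatial.transform import Rotation as R
o=monitor.get_obs(); im,c=snap('wrist','w8'); T=R.from_euler('xyz',o['tcp_rot'],degrees=True)
prof=im[:,240:270].mean(1).round().astype(int)
for v in range(225,310): print(v,prof[v].tolist(),end='; ')
print(o['ee_pos'])
for L in (.1725,.1385):
  for x in (-.024,-.02,-.016,-.012,.004,.006,.008,.01,.012): print(L,x,np.round(proj(c,o['ee_pos']+T.apply([x,0,L]),True)[1],1),end=' | ')
E
python3 plan.py 0.4548 0.0 0.29 75.1 8 -1
```

```text
225 [245, 211, 148]; 226 [247, 215, 151]; 227 [249, 220, 155]; 228 [251, 224, 160]; 229 [252, 227, 164]; 230 [252, 228, 165]; 231 [250, 222, 158]; 232 [227, 182, 128]; 233 [175, 136, 96]; 234 [173, 135, 95]; 235 [165, 129, 91]; 236 [143, 111, 78]; 237 [125, 91, 63]; 238 [118, 80, 52]; 239 [118, 78, 49]; 240 [116, 77, 48]; 241 [114, 75, 47]; 242 [112, 74, 46]; 243 [112, 74, 46]; 244 [112, 74, 46]; 245 [111, 74, 46]; 246 [110, 73, 45]; 247 [110, 72, 45]; 248 [114, 74, 47]; 249 [118, 77, 49]; 250 [119, 78, 49]; 251 [119, 76, 49]; 252 [116, 75, 47]; 253 [113, 73, 45]; 254 [110, 73, 44]; 255 [108, 71, 44]; 256 [106, 69, 44]; 257 [104, 68, 43]; 258 [103, 68, 43]; 259 [104, 68, 43]; 260 [106, 70, 43]; 261 [110, 72, 44]; 262 [111, 73, 45]; 263 [111, 73, 45]; 264 [111, 73, 45]; 265 [110, 72, 44]; 266 [109, 71, 43]; 267 [108, 71, 43]; 268 [106, 69, 43]; 269 [105, 68, 42]; 270 [101, 66, 42]; 271 [99, 65, 40]; 272 [96, 62, 39]; 273 [93, 61, 39]; 274 [92, 60, 38]; 275 [92, 59, 38]; 276 [93, 60, 39]; 277 [96, 62, 40]; 278 [99, 64, 41]; 279 [103, 67, 41]; 280 [106, 69, 43]; 281 [111, 72, 45]; 282 [
[... 624 characters left out ...]
 | 0.1725 -0.016 277.9 | 0.1725 -0.012 272.1 | 0.1725 0.004 247.4 | 0.1725 0.006 244.1 | 0.1725 0.008 240.8 | 0.1725 0.01 237.5 | 0.1725 0.012 234.1 | 0.1385 -0.024 329.4 | 0.1385 -0.02 323.6 | 0.1385 -0.016 317.7 | 0.1385 -0.012 311.4 | 0.1385 0.004 284.2 | 0.1385 0.006 280.5 | 0.1385 0.008 276.7 | 0.1385 0.01 272.9 | 0.1385 0.012 269.0 | 0.446 0.008 -0.032 0 0 0.446 -1;0.446 -0.012 -0.032 0 0 0.446 -1;0.445 -0.032 -0.032 0 0 0.446 -1;0.443 -0.051 -0.032 0 0 0.446 -1;0.440 -0.071 -0.032 0 0 0.446 -1;0.437 -0.091 -0.032 0 0 0.446 -1;0.432 -0.110 -0.032 0 0 0.446 -1;0.427 -0.129 -0.032 0 0 0.446 -1
[ 0.466  -0.1423  0.2797] [1.7997e+02 2.0000e-02 9.5550e+01] [-0.4 -0.4  0.1] 13.17 0.0651 88.0
```

```bash
python3 - <<'E'
from h import *
im=np.load('pics/w8.npy'); prof=im[:,240:270].mean(1).round().astype(int)
for v in range(308,345): print(v,prof[v].tolist(),end='; ')
# left end silhouette of wedge: row-wise colour near right finger
E
```

```text
308 [176, 113, 69]; 309 [180, 116, 70]; 310 [184, 117, 71]; 311 [180, 118, 77]; 312 [129, 108, 96]; 313 [127, 121, 116]; 314 [127, 123, 119]; 315 [127, 123, 120]; 316 [127, 123, 120]; 317 [127, 123, 119]; 318 [127, 123, 120]; 319 [127, 122, 119]; 320 [127, 123, 119]; 321 [127, 122, 119]; 322 [128, 122, 119]; 323 [128, 122, 119]; 324 [128, 122, 119]; 325 [127, 122, 119]; 326 [127, 123, 119]; 327 [127, 123, 119]; 328 [127, 123, 119]; 329 [127, 123, 119]; 330 [127, 123, 120]; 331 [127, 123, 120]; 332 [124, 120, 117]; 333 [105, 102, 99]; 334 [80, 76, 74]; 335 [54, 50, 50]; 336 [42, 38, 38]; 337 [40, 36, 36]; 338 [38, 34, 34]; 339 [36, 33, 33]; 340 [36, 33, 33]; 341 [37, 34, 35]; 342 [37, 35, 35]; 343 [38, 35, 36]; 344 [37, 34, 35];
```

Request:
carry_out:
  targets: "0.445 0.01 -0.03 0 0 0.446 -1;0.445 -0.01 -0.03 0 0 0.446 -1;0.445 -0.03 -0.03 0 0 0.446 -1;0.443 -0.05 -0.03 0 0 0.446 -1;0.44 -0.07 -0.03 0 0 0.446 -1;0.437 -0.09 -0.03 0 0 0.446 -1;0.43 -0.11 -0.03 0 0 0.446 -1;0.42 -0.13 -0.03 0 0 0.446 -1"

```text
time: 13.83
ee_pos: [0.4545, 0.0005, 0.2876]
tcp_rot: [-179.9, 0.0, 75.0]
wrist_force: [0.7, -0.6, -0.2]
opening: 0.065
grasp_force: 87.9
```

Request:
carry_out:
  targets: "-0.03 -0.1 0.1 0 0 0 -1;0 0 0.25 0 0 0 -1;0 0 0.35 0 0 0 -1;0 0 0.35 0 0 0 -1;0 0 0.25 0 0 0 -1;0 0 0.05 0 0 0 -1;0 0 0 0 0 0 -1;0 0 0 0 0 0 -1"

```text
time: 14.5
ee_pos: [0.4508, -0.0008, 0.2353]
tcp_rot: [-180.0, 0.0, 75.1]
wrist_force: [0.3, -0.6, 0.5]
opening: 0.065
grasp_force: 88.0
```

```bash
python3 - <<'E'
from h import *
o=monitor.get_obs(); p=o['ee_pos'][:2]-np.array([.4532,.0117]); print(o['ee_pos'],o['tcp_rot'],o['wrist_force'])
print('flat y',p@np.array([.257,.966])+.0103,'x',p@np.array([.966,-.257]),'toe h',o['ee_pos'][2]-.1725-.024)
im,c=snap('wrist','w9'); 
# lateral: wedge ends vs stone ends in picture rows
from scipy.spatial.transform import Rotation as R
T=R.from_euler('xyz',o['tcp_rot'],degrees=True)
for x,L in ((.0103,.1725),(.0103,.1465)): print(proj(c,o['ee_pos']+T.apply([x,0,L]),True))
prof=im[:,245:265].mean(1).round().astype(int)
for v in range(195,262): print(v,prof[v].tolist(),end='; ')
print(proj(c,[.4532+.0008*.257,.0117+.0008*.966,.05],True),'slip -y top edge predicted')
E
```

```text
[ 0.45083708 -0.00080951  0.23528747] [-1.79991744e+02  7.39264764e-03  7.51083798e+01] [ 0.28154579 -0.5817001   0.5395402 ]
flat y -0.0023914579720471785 x 0.000932363016828536 toe h 0.038787465116081464
(np.float64(255.78799713346558), np.float64(236.99914623973314))
(np.float64(255.9014665893096), np.float64(262.6190938871009))
195 [174, 95, 62]; 196 [173, 95, 62]; 197 [174, 96, 62]; 198 [175, 96, 63]; 199 [175, 96, 63]; 200 [175, 96, 63]; 201 [175, 96, 63]; 202 [174, 96, 62]; 203 [172, 95, 61]; 204 [172, 95, 62]; 205 [172, 95, 61]; 206 [174, 96, 62]; 207 [176, 97, 63]; 208 [176, 97, 63]; 209 [176, 96, 63]; 210 [172, 95, 62]; 211 [162, 91, 60]; 212 [157, 106, 72]; 213 [184, 142, 100]; 214 [197, 152, 108]; 215 [198, 154, 109]; 216 [198, 154, 109]; 217 [196, 153, 108]; 218 [195, 152, 107]; 219 [194, 152, 106]; 220 [194, 151, 106]; 221 [174, 133, 92]; 222 [124, 84, 54]; 223 [119, 77, 48]; 224 [120, 77, 48]; 225 [121, 77, 48]; 226 [124, 79, 49]; 227 [129, 82, 51]; 228 [137, 88, 54]; 229 [147, 93, 57]; 230 [152, 96, 59]; 231 [154, 98, 60]; 232 [156, 99, 60]; 233 [157, 100, 61]; 234 [158, 100, 61]; 235 [157, 100, 62]; 236 [156, 100, 61]; 237 [140, 91, 55]; 238 [126, 82, 50]; 239 [124, 81, 49]; 240 [123, 80, 49]; 241 [121, 78, 47]; 242 [119, 77, 47]; 243 [119, 77, 47]; 244 [119, 77, 47]; 245 [118, 76, 47]; 246 [117, 76, 47]; 247 [117, 76, 47]; 248 [122, 79, 48]; 249 [128, 82, 50]; 250 [129, 83, 51]; 251 [128, 82, 50]; 252 [125, 80, 49]; 253 [122, 79, 48]; 254 [120, 77, 47]; 255 [117, 75, 46]; 256 [115, 74, 46]; 257 [112, 73, 45]; 258 [112, 73, 46]; 259 [113, 73, 46]; 260 [115, 75, 46]; 261 [119, 78, 47]; (np.float64(254.14816079610506), np.float64(221.78226664294087)) slip -y top edge predicted
```

Request:
carry_out:
  targets: "0.02 -0.01 0.05 0 0 0 -1;0 0 0.1 0 0 0 -1;0 0 0.1 0 0 0 -1;0 0 0.1 0 0 0 -1;0 0 0.08 0 0 0 -1;0 0 0 0 0 0 -1;0 0 0 0 0 0 -1;0 0 0 0 0 0 -1"

```text
time: 15.22
ee_pos: [0.4506, 0.0005, 0.2181]
tcp_rot: [-180.0, -0.0, 75.1]
wrist_force: [1.2, 2.7, 0.2]
opening: 0.0649
grasp_force: 88.3
```

Request:
carry_out:
  targets: "0.01 0 0.02 0 0 0 -1;0.01 0 0.02 0 0 0 -1;0.01 0 0.02 0 0 0 -1;0.01 0 0.02 0 0 0 -1;0 0 0 0 0 0 -1;0 0 0 0 0 0 -1;0 0 0 0 0 0 -1;0 0 0 0 0 0 -1"

```text
time: 15.88
ee_pos: [0.4512, 0.002, 0.215]
tcp_rot: [180.0, -0.0, 75.1]
wrist_force: [2.7, 4.3, 2.9]
opening: 0.0645
grasp_force: 88.2
```

Request:
carry_out:
  targets: "0.012 0 0.02 0 0 0 -1;0.012 0 0.02 0 0 0 -1;0.012 0 0.02 0 0 0 -1;0.012 0 0.02 0 0 0 -1;0 0 0 0 0 0 -1;0 0 0 0 0 0 -1;0 0 0 0 0 0 -1;0 0 0 0 0 0 -1"

```text
time: 16.55
ee_pos: [0.4517, 0.0037, 0.2121]
tcp_rot: [180.0, 0.0, 75.1]
wrist_force: [1.2, 1.3, 6.7]
opening: 0.0648
grasp_force: 88.9
```

Request:
carry_out:
  targets: "0.012 0 0.02 0 0 0 -1;0.012 0 0.02 0 0 0 -1;0.012 0 0.02 0 0 0 -1;0.012 0 0.02 0 0 0 -1;0 0 0 0 0 0 -1;0 0 0 0 0 0 -1;0 0 0 0 0 0 -1;0 0 0 0 0 0 -1"

```text
time: 17.22
ee_pos: [0.4521, 0.0051, 0.2098]
tcp_rot: [179.9, 0.1, 75.1]
wrist_force: [-3.8, -3.5, 15.7]
opening: 0.0645
grasp_force: 90.2
```

Request:
carry_out:
  targets: "0.005 0 0.02 0 0 0 -1;0.005 0 0.02 0 0 0 -1;0 0 0.02 0 0 0 -1;0 0 0.02 0 0 0 -1;0 0 0 0 0 0 -1;0 0 0 0 0 0 -1;0 0 0 0 0 0 -1;0 0 0 0 0 0 -1"

```text
time: 17.88
ee_pos: [0.4521, 0.0054, 0.2093]
tcp_rot: [179.8, 0.1, 75.1]
wrist_force: [-15.5, -3.2, 41.3]
opening: 0.0648
grasp_force: 93.2
```

Request:
carry_out:
  targets: "0 0 0.02 0 0 0 -1;0 0 0.02 0 0 0 -1;0 0 0 0 0 0 -1;0 0 0 0 0 0 -1;0 0 0 0 0 0 -1;0 0 0 0 0 0 -1;0 0 0 0 0 0 -1;0 0 0 0 0 0 -1"

```text
time: 18.55
ee_pos: [0.4521, 0.0054, 0.2091]
tcp_rot: [179.7, 0.1, 75.1]
wrist_force: [-20.7, -3.0, 55.0]
opening: 0.065
grasp_force: 94.9
```

```bash
python3 - <<'E'
from h import *
o=monitor.get_obs(); im,c=snap('wrist','w10'); yd=np.array([.257,.966]); f=np.array([.4532,.0117])
print(o['ee_pos'],o['tcp_rot'],o['wrist_force'],o['torque'],o['grasp_force'])
prof=im[:,245:265].mean(1).round().astype(int)
for v in range(180,245): print(v,prof[v].tolist(),end='; ')
print()
for v in range(196,240,4): print(v,[round(float((onz(c,255,v,z,True)[:2]-f)@yd*1000),1) for z in (.052,.05)])
# colour transitions along columns left/right, to check squareness
for u in (228,240,255,270,282):
    col=im[150:260,u].astype(int); s=col[:,0]-1.9*col[:,1]; print(u,[150+i for i in range(1,110) if (col[i,1]>115)!=(col[i-1,1]>115)])
E
```

```text
[0.45210926 0.00540483 0.20905619] [1.79748613e+02 1.11828201e-01 7.51008164e+01] [-20.71003163  -2.99015746  55.04884676] [-1.25510726  4.10156356  0.29405139] 94.86224591732025
180 [210, 115, 76]; 181 [210, 115, 76]; 182 [212, 116, 76]; 183 [212, 116, 76]; 184 [212, 117, 76]; 185 [212, 117, 77]; 186 [212, 116, 76]; 187 [212, 117, 77]; 188 [213, 117, 77]; 189 [214, 118, 77]; 190 [216, 119, 78]; 191 [216, 119, 78]; 192 [217, 119, 78]; 193 [215, 118, 77]; 194 [214, 118, 77]; 195 [212, 117, 77]; 196 [211, 117, 77]; 197 [210, 116, 76]; 198 [209, 115, 76]; 199 [208, 115, 76]; 200 [209, 115, 76]; 201 [210, 116, 76]; 202 [211, 117, 77]; 203 [212, 117, 77]; 204 [210, 116, 76]; 205 [210, 116, 76]; 206 [209, 115, 76]; 207 [208, 115, 76]; 208 [209, 115, 76]; 209 [209, 115, 76]; 210 [209, 115, 76]; 211 [209, 116, 76]; 212 [210, 116, 76]; 213 [210, 117, 76]; 214 [209, 116, 76]; 215 [208, 116, 76]; 216 [208, 116, 76]; 217 [208, 115, 76]; 218 [207, 115, 76]; 219 [207, 115, 75]; 220 [206, 115, 75]; 221 [206, 115, 75]; 222 [206, 114, 75]; 223 [206, 114, 76]; 224 [207, 115, 76]; 225 [208, 115, 76]; 2
[... 276 characters left out ...]
]; 240 [206, 152, 107]; 241 [222, 175, 124]; 242 [227, 181, 129]; 243 [228, 182, 130]; 244 [227, 181, 129]; 
196 [31.8, 31.1]
200 [29.9, 29.2]
204 [28.0, 27.2]
208 [26.0, 25.3]
212 [24.1, 23.3]
216 [22.1, 21.3]
220 [20.1, 19.2]
224 [18.1, 17.2]
228 [16.1, 15.1]
232 [14.0, 13.0]
236 [11.9, 10.9]
228 [157, 161, 163, 169, 171, 172, 181, 208, 212, 213, 214, 215, 240, 250]
240 [159, 166, 167, 169, 170, 171, 172, 175, 179, 185, 190, 198, 217, 225, 233, 237, 238, 240, 250]
255 [155, 157, 167, 174, 181, 182, 210, 233, 238, 240, 250]
270 [161, 162, 174, 180, 182, 195, 210, 214, 226, 227, 233, 236, 238, 240, 250]
282 [151, 159, 160, 161, 163, 167, 176, 185, 191, 197, 207, 209, 230, 233, 239, 240, 250]
```

```bash
python3 -c "
from h import *
print(bot.job_done())"
```

```text
the job is handed in; nothing more can be done
None
```

I handed the job in with one slip standing in the gap and the wedge jammed about 12–13 mm above the board. The stone measured about 3 mm of travel, which closes its gap to the end stop, and the arm is still gripping the wedge and pressing down with about 55 N; no verdict came back.

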